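# Fetch the arbor spanner from the touch-latch case

### The job

The blade is to be changed: press the front of the closed case's lid down until the latch clicks, and keep a finger on the lid as it springs up so that it rises under control and never flies open, until it stands fully open; then turn the red clamp knob anticlockwise to its stop so that the keeper draws back off the light spanner, lift the spanner out and lay it down gently, with its whole length on the black mat, leaving the lid open and the knob turned. Do not disturb the push pads, the tall tin or the dark spanner.

Things in the scene. Friction and masses are not known exactly. Their poses are not given: they have to be found in the camera images.
- case: Open wooden tool case with a lid, fixed to the table left or right of the middle (the mat on the other side), 240 (x) x 300 (y) x 56 mm high, walls and floor 8 mm. Origin: centre of its underside. x points from its front wall to the hinge side, z up. In this frame: red knob at (-20, -65) mm; spanner centre at (0, 75) mm, on two wooden supports at x = -56 and 56 mm, 82 mm apart inside.
- lid_press (a point): Centre of the round black touch mark on the lid's top, 23 mm behind its front edge, 217 mm from the hinge; moves with the lid, a panel 240 x 300 x 10 mm whose top lies 72 mm above the table when shut. Pressing here down 3 mm or more (about 2 N; hard stop at 5 mm) clicks the latch free; the lid then pushes up on the finger with about 2 N.
- lid_hinge (a point): Middle of the lid's hinge line, on the case at (120, 0, 60) mm in the case's frame; the line runs along the case's y. The lid's upper face lies 12 mm off the hinge line.
- lid (a joint): Angle of the lid (rad): 0 latched shut, -0.022 pressed to the stop, grows as it opens, comes to rest fully open at 1.8 to 1.85 (leaning back 15 degrees past upright). A spring drives it all the way. Left to itself from shut it flies open at over 3 rad/s; let go past 0.9 rad it goes on to full open by itself at less than 2 rad/s.
- knob_grip (a point): Middle of the grip bar of the red clamp knob, on its upright axis, 45 mm above the table. The bar is 44 mm long, 14 mm thick; its top is 7 mm above this point, and the knob's 44 mm round disc begins 23 mm below this point. With the knob at 0 the bar lies along the case's x.
- knob (a joint): Angle of the knob (rad): 0 keeper closed over the spanner, grows anticlockwise seen from above to a stop at 1.4; stays where it is left, turns with about 0.1 N m. No need to hold it.
- keeper_tip (a point): Tip of the flat aluminium keeper, a tongue 14 mm wide and 4 mm thick that lies over the front part of the spanner; the knob draws it 22 mm towards the case's -y, clear of the spanner. Its top is 47 mm above the table.
- spanner_mid (a point): Centre of the light, bright steel spanner, 135 x 32 x 9 mm, 110 g, half-way up. Its y axis runs along its length. In the case it lies along the case's x at 36.5 mm above the table. The shank between its heads is 80 mm long, 14 mm wide and 6 mm thick.
- spanner_end_a (a point): One end of the light spanner, 66 mm from its centre.
- spanner_end_b (a point): The other end of the light spanner, 66 mm from its centre.
- mat: Black rubber tool mat with a thin grey line round it, fixed, 190 (x) x 230 (y) x 4 mm. Origin: centre of its underside.
- push_pad_a: Yellow push pad, 132 x 90 x 105 mm, at the right: leave it alone. Origin: centre of its underside.
- push_pad_b: Yellow push pad, 126 x 90 x 99 mm, at the left: leave it alone. Origin: centre of its underside.
- tin: Tall white tin with red lid, 46 mm across, 50 mm high, at the left: leave it alone. Origin: centre of its underside.
- dark_spanner: Black spanner, 32 x 105 x 9 mm, on the table at the right: not the one wanted, leave it alone. Origin: centre of its underside.

How it is judged:
On the way, in this order (a step that is already met when the one before it is completed fails the run):
1. the lid is pressed in until the latch clicks (value of joint lid below -0.012 rad), for 0.05 s.
2. the lid stands fully open (value of joint lid above 1.6 rad), for 0.2 s.
3. the knob is turned and the keeper is off the spanner (value of joint knob above 1.2 rad), for 0.1 s.
4. the spanner is lifted out of the case (height (world z) of spanner_mid above 0.075 m), for 0.05 s.
At the end, for the whole second after the job is handed in: The lid is open past 1.6 rad, the knob past 1.2 rad, and the light spanner lies flat and still with both its ends on the black mat (value of joint lid above 1.6 rad and value of joint knob above 1.2 rad and x of spanner_end_a in the frame of mat between -0.095 and 0.095 m and y of spanner_end_a in the frame of mat between -0.115 and 0.115 m and x of spanner_end_b in the frame of mat between -0.095 and 0.095 m and y of spanner_end_b in the frame of mat between -0.115 and 0.115 m and height (world z) of spanner_mid below 0.014 m and linear speed of spanner below 0.02 m/s); the robot touches nothing.
It fails at once if the lid flies open (faster than 2.5 rad/s) (velocity of joint lid above 2.5 rad/s).
It fails at once if the spanner is dropped from a height (contact force between spanner and anything else below 0.05 N and height (world z) of spanner_mid above 0.035 m and linear speed of spanner above 0.5 m/s).
It fails at once if a bystander is moved more than 30 mm (distance of any of push_pad_a, push_pad_b, tin, dark_spanner from where it was at the start of the episode above 0.03 m).
It also fails if it takes over 69 s, if anything falls off the work surface, if the arm or the gripper's body presses on something with over 40 N, if the wrist force passes 120 N, or if a joint passes its speed limit or range.

### The arm

A 6-joint arm with a two-finger parallel gripper is mounted at the origin on a cart in front of the work surface, level with it; the furniture and walls round the work are solid. World frame = base frame: x ahead of the robot, y to its left, z up, the work surface at z = 0. Lengths are in m, angles in rad, forces in N, time in s.
With the tool pointing down it reaches from about 0.35 to 0.725 m from the base axis. Payload 4.3 kg.
Tool frame: the origin (TCP) lies on the centre line of the jaws, within the pads' length; the fingertips stand tcp_to_tips ahead of it and the grasp point (between the pads) lies 8 mm behind it (tcp_to_tips is the distance from the TCP to the fingertips, in m); z points along the fingers, y is the line along which they close (so a half turn about z gives the same grasp; the last joint's range is limited). The gripper opens to 85 mm and grips with 20 to 120 N. Pads are 22 mm wide; open, the fingers measure 114 mm over their backs; the gripper's body (76 mm by 85 mm) begins 54 mm behind the grasp point. The pads swing forward as they close: fully open they stand 13 mm farther back than shut.
Start: joints at [1.201, 0.377, 0.081, 1.274, 0, 1.46], TCP at [0.148, 0.556, 0.242] pointing down, gripper open.
Joint ranges: [-2.72, 2.72], [-0.84, 1.66], [-1.02, 1.22], [-1.77, 2.12], [-1.37, 1.28], [-3.14, 3.14]. Speed limits (rad/s): [2.57, 2.57, 3.14, 3.14, 3.14, 3.14].

### API

Orientations are given as a unit quaternion [w, x, y, z].
In Python, from rig import sense, capture, calibration, hand_in, tcp_to_tips gives the robot as it stands.
- The arm moves only by the tool drive_tool, never from a script. Its argument "motion" is a list that holds one entry, the list of rows, each a list of 5 numbers: the opening, from -1 (shut) to 1 (fully open), then the shift along the tool's x, y, z in units of 0.5 m (1.0 is 0.5 m), then the turn about the tool's z in units of 45 degrees (1.0 is 45 degrees). A call has 1 to 8 rows; each row is the pose to reach, as a shift and turn from the pose commanded when the call began, along the tool's axes at that moment; what a row does not reach only later rows make up. A row lasts 1/10 s, in which the tool goes at most 50 mm and 8.59 degrees, less where a joint would pass 70% of its speed; a pose out of reach is approached as far as the arm can. A call with a number of a shift or a turn outside -1 to 1 is refused whole. A call with a gripper value outside its range is refused whole. The fingers move at their own pace and stop on an object; the grip force is fixed at half the most. Time passes only in rows, so rows that repeat a pose let the fingers close. It gives the time, the measured TCP pose, the force, the opening and the grip force at its end, in the units of the state.
- sense(): the state, without advancing time (a new reading comes with each control period).
- capture(name): name is "scene" or "side" or "wrist"; returns the picture (480x640x3 uint8, red, green, blue); there is no depth.
- calibration(name): a dict with "vfov" (degrees; the focal length in pixels is half the picture's height over the tangent of half this angle, whatever the lens; pixels are square), "cx", "cy" (the principal point, pixels), "R" (3x3) and "t" (3): a world point X has camera coordinates R X + t; the wrist camera has in their place "T_tool_cam" (4x4, takes a point from camera to tool coordinates, whose origin is the TCP and whose axes are the flange's). Camera axes: x right, y down, z forward; pixel columns grow to the right and rows downward; lengths in m; the calibration is good to about 2 mm. A picture is of the moment at which its call begins: read the wrist's pose just before it. calibration takes no time and is no camera call.
- hand_in(): hands the job in; it is judged then, once.
The state is a dict: "t": time; "joint_pos": joint angles; "dq": joint speeds; "tau": joint torques, N m; "position": TCP position; "tcp_rot": TCP orientation; "ft_force": force on the tool from outside, world axes, zero at the start; "ft_torque": the same for the moment, N m; "width": finger opening in m; "finger_force": force on a finger pad.
Only numpy, scipy, OpenCV 4.12 (cv2) and the standard library are available. Lean on these libraries where they do the work, as an engineer would, in place of code of your own. Each camera call takes 0.05 s, during which the arm holds its last target. There are 200 camera calls.

## Working session

There is one attempt and no reset: what is moved stays moved. The work goes in short steps, Python scripts to look and compute and a tool call to move; the robot and the scene stay as the last step left them, time stands still between calls to the robot, and variables do not carry over. Pictures are saved under pics/ and viewed, at most 10 in all, crops included, and the job is handed in when it is done.

Besides the shell and the picture viewer there is one more tool, called after ">>>" as name(argument=value, ...), one argument or row to a line, values as JSON. drive_tool: Moves the arm, as the interface text tells. Shifts and turns lie within -1 to 1; 1 stands for 0.5 m of shift or 45 degrees of turn. Its arguments: {"type":"object","properties":{"motion":{"type":"array"}},"required":["motion"]}

```bash
ls; mkdir -p pics; python3 - <<'E'
from rig import *
import cv2,numpy as np
print(sense()); print(tcp_to_tips)
for n in("scene","side","wrist"):
    im=capture(n); cv2.imwrite(f"pics/{n}0.png",im[:,:,::-1]); np.save(f"pics/{n}0.npy",im); print(n,calibration(n))
E
```

```text
pics
{'t': 0.0, 'joint_pos': array([ 1.20073189e+00,  3.78112058e-01,  7.96249696e-02,  1.27440625e+00,
       -8.36185941e-06,  1.46049759e+00]), 'dq': array([-0.00094241, -0.00017788, -0.00072586, -0.00030071, -0.0007979 ,
        0.00094667]), 'tau': array([ 1.85683439e-04, -4.63604951e+01,  2.69874108e+01,  2.07466300e-02,
       -1.22237802e-05,  1.88100483e-05]), 'position': array([0.1474546 , 0.5551109 , 0.24133253]), 'tcp_rot': array([-2.45356554e-04,  1.29517905e-01,  9.91576529e-01, -1.01940257e-03]), 'ft_force': array([ 0.25308855, -0.24669034, -0.36584825]), 'ft_torque': array([-0.03347236, -0.01028029, -0.04208151]), 'finger_force': 0.0, 'width': 0.08549710207880759}
0.011
scene {'vfov': 56.72576797925656, 'cx': 326.68032418529094, 'cy': 238.25421215918814, 'R': array([[ 0.80260419, -0.59639169, -0.01197744],
       [-0.44806522, -0.58949319, -0.67211259],
       [ 0.39378175,  0.54480706, -0.74035208]]), 't': array([-0.41600527,  0.28002647,  1.0294376 ])}
side {'vfov': 57.02599837300682, 'cx': 322.8102351440041, 'cy': 235.42409334909158, 'R': array([[ 0.99957484, -0.02911261,  0.00161073],
       [-0.01471855, -0.55150353, -0.8340427 ],
       [ 0.02516949,  0.83366439, -0.55169755]]), 't': array([-0.53362878,  0.06914376,  1.39130845])}
wrist {'vfov': 66.92139624333055, 'cx': 321.71720228479916, 'cy': 238.3127254568775, 'T_tool_cam': array([[-4.33427875e-04, -9.61786925e-01, -2.73798691e-01,
         7.03604006e-02],
       [ 9.99998165e-01,  9.40317437e-05, -1.91332391e-03,
        -2.82494442e-04],
       [ 1.86595569e-03, -2.73799017e-01,  9.61785120e-01,
        -1.30607418e-01],
       [ 0.00000000e+00,  0.00000000e+00,  0.00000000e+00,
         1.00000000e+00]])}
```

View pics/scene0.png

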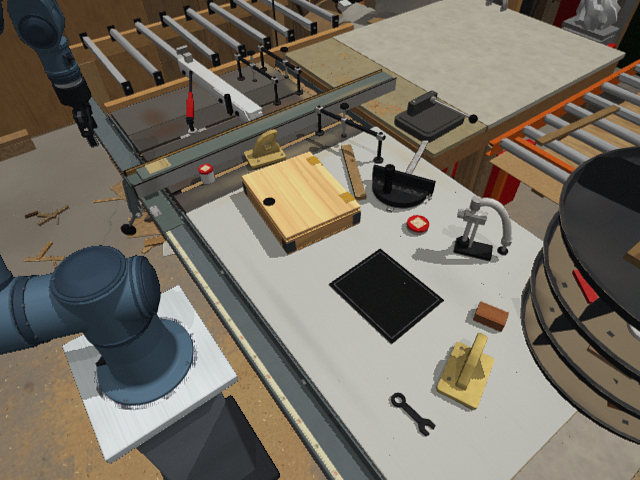

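View pics/side0.png

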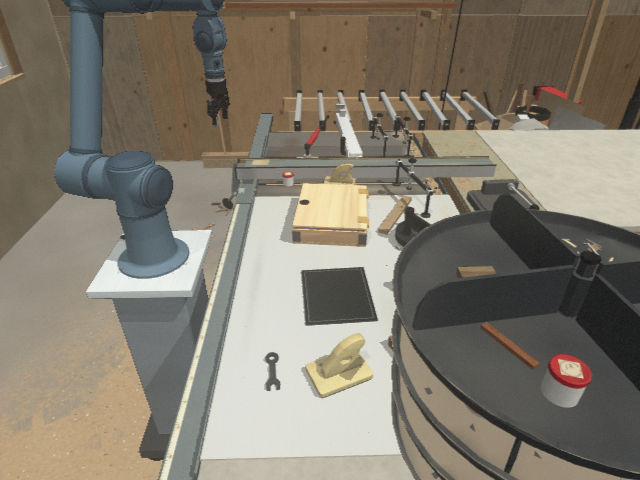

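The scene picture shows the closed lid with its mark at (269,201), the mat at about (387,295), the dark spanner at (412,412) and the tin at (207,174). In the side picture the mark is at (305,202) and the mat at (339,296).

```bash
cat > h.py <<'E'
import numpy as np,cv2
from rig import *
from scipy.spatial.transform import Rotation as Ro
def cam(n,s=None):
    c=calibration(n); f=240/np.tan(np.radians(c['vfov']/2))
    if n=="wrist":
        s=s or sense(); T=np.array(c['T_tool_cam']); q=s['tcp_rot']
        R=Ro.from_quat([q[1],q[2],q[3],q[0]]).as_matrix()
        return f,c['cx'],c['cy'],R@T[:3,:3],s['position']+R@T[:3,3]
    R=np.array(c['R']); return f,c['cx'],c['cy'],R.T,-R.T@np.array(c['t'])
def ray(C,uv):
    f,cx,cy,R,o=C; d=R@np.array([(uv[0]-cx)/f,(uv[1]-cy)/f,1]); return o,d/np.linalg.norm(d)
def plane(C,uv,z):
    o,d=ray(C,uv); return o+d*(z-o[2])/d[2]
def tri(rays):
    A=sum(np.eye(3)-np.outer(d,d) for o,d in rays); b=sum((np.eye(3)-np.outer(d,d))@o for o,d in rays)
    return np.linalg.solve(A,b)
def blob(m,near):
    n,l,st,ce=cv2.connectedComponentsWithStats(m.astype(np.uint8))
    i=1+np.argmin([np.hypot(*(c-near))+ (1e3 if s[4]<15 else 0) for c,s in zip(ce[1:],st[1:])])
    return ce[i],st[i],(l==i)
def quad(m):
    c=max(cv2.findContours(m.astype(np.uint8),cv2.RETR_EXTERNAL,cv2.CHAIN_APPROX_NONE)[0],key=cv2.contourArea)
    h=cv2.convexHull(c)
    for e in np.arange(.01,.15,.005):
        a=cv2.approxPolyDP(h,e*cv2.arcLength(h,True),True)
        if len(a)<=4:break
    return a[:,0,:].astype(float)
E
python3 - <<'E'
from h import *
np.set_printoptions(precision=4,suppress=True)
r=[]
for n,mk,mt,ld in(("scene",(269,201),(387,295),(305,190)),("side",(305,202),(339,296),(330,205))):
    im=np.load(f"pics/{n}0.npy").astype(int); C=cam(n); g=im.max(2)
    ce,st,_=blob(g<70,mk); print(n,"mark",ce,st[4],plane(C,ce,.072)); r.append(ray(C,ce))
    ce,st,m=blob(g<60,mt); q=quad(m); P=np.array([plane(C,p,.004) for p in q]); print("mat",ce,st[4],P[:,:2].tolist(),P.mean(0))
    w=(im[...,0]-im[...,2]>40)&(g>150); ce,st,m=blob(w,ld); q=quad(m); print("lid",st,q.tolist()); print(np.array([plane(C,p,.072) for p in q]))
print("mark tri",tri(r))
E
```

```text
scene mark [268.7794 201.0735] 68 [0.472  0.2157 0.072 ]
mat [385.7796 294.4909] 5227 [[0.6468799004963264, -0.07213894880342797], [0.663185188432063, -0.29865411258317404], [0.47669359698004204, -0.3097208352448134], [0.46312944493027763, -0.08452655676918197]] [ 0.5625 -0.1913  0.004 ]
lid [ 242  152  118   86 5509] [[310.0, 152.0], [359.0, 210.0], [286.0, 237.0], [242.0, 176.0]]
[[0.6997 0.3328 0.072 ]
 [0.6549 0.03   0.072 ]
 [0.4349 0.068  0.072 ]
 [0.4658 0.3611 0.072 ]]
side mark [306.6  147.84] 25 [0.4826 0.7051 0.072 ]
mat [413.1841 223.431 ] 239 [[0.8737080105571191, 0.25911404597593424], [0.9033969535986824, 0.16137352352547274], [0.8248070487144554, 0.09991049365860394], [0.8479202260140983, 0.259794032737789]] [0.8625 0.195  0.004 ]
lid [ 292  173  100   73 3867] [[391.0, 183.0], [353.0, 245.0], [293.0, 230.0], [294.0, 184.0]]
[[ 0.8014  0.3537  0.072 ]
 [ 0.6227 -0.0522  0.072 ]
 [ 0.4408  0.0357  0.072 ]
 [ 0.4359  0.3549  0.072 ]]
mark tri [0.4383 0.0606 0.2879]
```

View pics/wrist0.png

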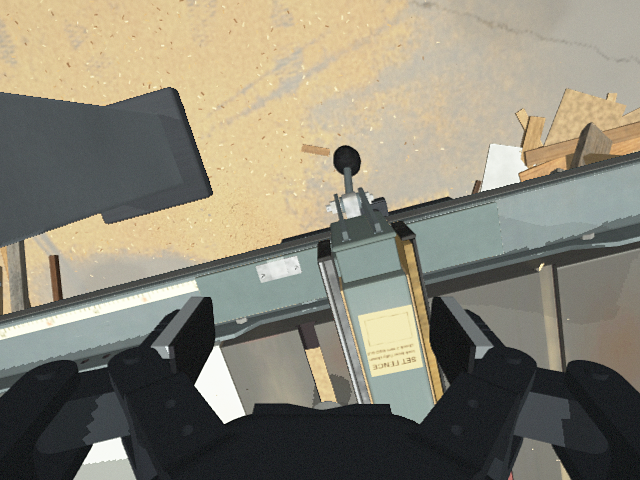

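The wrist picture shows only the rail and fence. I take the lid yaw as about -8°, the mark at about (0.472, 0.216) and the mat at about (0.5625, -0.191) with yaw about 3.8°. Next I move over the lid with the jaws shut for a closer look.

>>> drive_tool(
  motion=[
    [[-1, -0.756, -0.492, 0, -0.156], [-1, -0.756, -0.492, 0, -0.156], [-1, -0.756, -0.492, 0, -0.156], [-1, -0.756, -0.492, 0, -0.156], [-1, -0.756, -0.492, 0, -0.156], [-1, -0.756, -0.492, 0, -0.156], [-1, -0.756, -0.492, 0, -0.156], [-1, -0.756, -0.492, 0, -0.156]],
  ],
)

```text
t: 0.95
position: [0.4165, 0.257, 0.2422]
tcp_rot: [-0.0, 0.069, 0.998, 0.0]
ft_force: [1.1, 1.0, -0.6]
width: 0.0003
finger_force: 0.0
```

```bash
python3 - <<'E'
from h import *
np.set_printoptions(precision=4,suppress=True)
s=sense(); C=cam("wrist",s); im=capture("wrist"); np.save("pics/w1.npy",im); cv2.imwrite("pics/w1.png",im[:,:,::-1])
print(s['position'],s['tcp_rot'])
E
```

```text
[0.4165 0.257  0.2422] [-0.0001  0.0686  0.9976  0.0001]
```

View pics/w1.png

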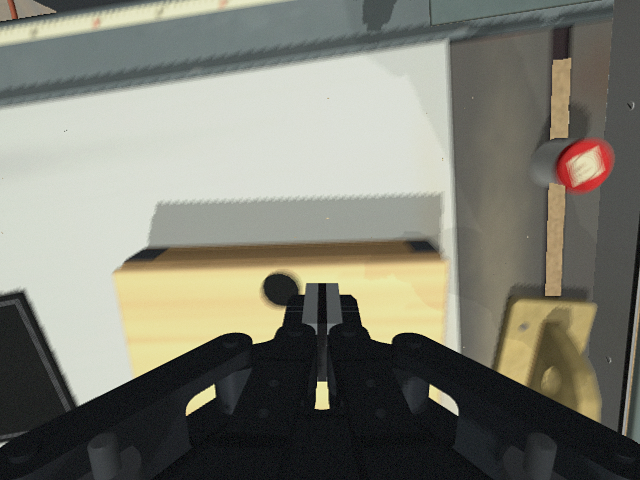

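The wrist picture shows the lid's mark at (281,289), the lid's front edge along row ~262, the tin at (583,165) on the right and a push pad at the lower right.

```bash
cat >> h.py <<'E'
def frontedge(im,cols,r0,r1):
    # lid front top edge: strongest dark-to-bright change down each column
    pts=[]
    for c in cols:
        g=cv2.GaussianBlur(im[:,:,0],(1,5),0)[r0:r1,c].astype(float); pts.append((c,r0+np.argmax(np.diff(g))))
    return np.array(pts)
E
python3 - <<'E'
from h import *
np.set_printoptions(precision=4,suppress=True)
s=sense(); print(s['position'],s['t'])
im1=np.load("pics/w1.npy"); C1=cam("wrist",{'position':np.array([0.4165,.257,.2422]),'tcp_rot':np.array([-0.0001,0.0686,0.9976,0.0001])})
im=capture("wrist"); np.save("pics/w2.npy",im); C=cam("wrist",s); 
for I,K in((im1,C1),(im,C)):
    ce,st,_=blob(I.max(2)<75,(281,289)); print(ce,st[4],plane(K,ce,.072))
a=np.load("pics/scene0.npy"); K=cam("scene"); ce,_,_=blob(a.max(2)<70,(269,201)); R=[ray(K,ce)]
a=np.load("pics/side0.npy"); K=cam("side"); 
g=a.max(2)[196:208,297:313]; v,u=np.nonzero(g<90); R.append(ray(K,(297+u.mean(),196+v.mean()))); print(len(u),u.mean()+297,v.mean()+196,"tri fixed",tri(R))
E
```

```text
[0.4218 0.2515 0.2421] 1.0
[301.226 410.422] 78678 [0.605  0.2095 0.072 ]
[293.8884 409.1153] 79984 [0.609  0.1945 0.072 ]
27 304.3703703703704 201.66666666666666 tri fixed [0.4746 0.2196 0.0697]
```

>>> drive_tool(
  motion=[
    [[-1, -0.1, -0.05, 0.14, 0], [-1, -0.1, -0.05, 0.14, 0], [-1, -0.1, -0.05, 0.14, 0], [-1, -0.1, -0.05, 0.14, 0], [-1, -0.1, -0.05, 0.14, 0]],
  ],
)

```text
t: 1.55
position: [0.4615, 0.2281, 0.1734]
tcp_rot: [0.0, 0.068, 0.998, 0.0]
ft_force: [-0.1, 0.6, -0.2]
width: 0.0001
finger_force: 0.0
```

```bash
python3 - <<'E'
from h import *
np.set_printoptions(precision=4,suppress=True)
s=sense(); im=capture("wrist"); np.save("pics/w3.npy",im); cv2.imwrite("pics/w3.png",im[:,:,::-1]); print(s['position'],s['tcp_rot'],s['ft_force'])
E
```

```text
[0.4615 0.2281 0.1734] [0.0004 0.068  0.9977 0.0004] [-0.0894  0.6256 -0.2167]
```

View pics/w3.png

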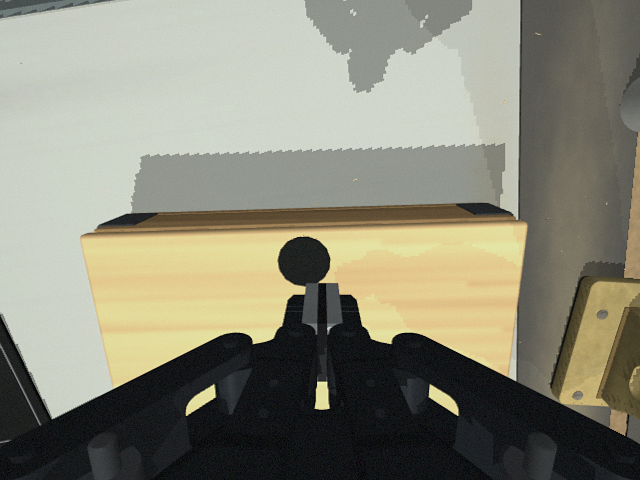

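The mark is at (304,261), and the lid's front corners are at (82,236) and (526,223).

```bash
python3 - <<'E'
from h import *
np.set_printoptions(precision=4,suppress=True)
s={'position':np.array([.4615,.2281,.1734]),'tcp_rot':np.array([.0004,.068,.9977,.0004])}
C=cam("wrist",s); im=np.load("pics/w3.npy")
m=plane(C,(304,261),.072); L=plane(C,(82,236),.072); R=plane(C,(526,223),.072)
e=R-L; print("mark",m,"corners",L,R,"len",np.hypot(*e[:2]),"yaw",np.degrees(np.arctan2(-e[0],e[1])))
a=np.load("pics/scene0.npy"); K=cam("scene"); ce,_,_=blob(a.max(2)<70,(269,201))
print("tri",tri([ray(C,(304,261)),ray(K,ce)]))
yaw=np.arctan2(-e[0],e[1]); X=np.array([np.cos(yaw),np.sin(yaw)]); Y=np.array([-X[1],X[0]])
mid=(L+R)[:2]/2; print("case from edge",mid+.12*X,"from mark",m[:2]+.097*X)
d=m-s['position']; t=np.array([[-.9907,.1357],[.1357,.9907]]); print("tool dx,dy to mark",t@d[:2])
E
```

```text
mark [0.4713 0.2141 0.072 ] corners [0.434  0.0708 0.072 ] [0.465  0.3623 0.072 ] len 0.2931879132688533 yaw -6.0748195299044765
tri [0.4711 0.2142 0.0734]
case from edge [0.5688 0.2039] from mark [0.5678 0.2038]
tool dx,dy to mark [-0.0116 -0.0125]
```

>>> drive_tool(
  motion=[
    [[-1, -0.024, -0.025, 0, -0.04], [-1, -0.024, -0.025, 0.08, -0.04], [-1, -0.024, -0.025, 0.14, -0.04], [-1, -0.024, -0.025, 0.16, -0.04], [-1, -0.024, -0.025, 0.16, -0.04], [-1, -0.024, -0.025, 0.16, -0.04]],
  ],
)

```text
t: 2.2
position: [0.4728, 0.2139, 0.0939]
tcp_rot: [0.001, 0.053, 0.999, 0.0]
ft_force: [0.2, -0.2, -0.1]
width: -0.0
finger_force: 0.0
```

```bash
python3 -c "
from h import *
s=sense();print(s['position'],s['tcp_rot'],s['ft_force'])"
```

```text
[0.47277028 0.21389944 0.0939152 ] [1.04666379e-03 5.25081129e-02 9.98619840e-01 4.66976653e-04] [ 0.22678681 -0.17523739 -0.09928102]
```

>>> drive_tool(
  motion=[
    [[-1, 0, 0, 0.018, 0], [-1, 0, 0, 0.022, 0], [-1, 0, 0, 0.025, 0], [-1, 0, 0, 0.027, 0], [-1, 0, 0, 0.029, 0], [-1, 0, 0, 0.029, 0]],
  ],
)

```text
t: 2.8
position: [0.4727, 0.2135, 0.0783]
tcp_rot: [0.001, 0.053, 0.999, 0.001]
ft_force: [1.2, 1.2, 3.0]
width: -0.0001
finger_force: 1.5
```

>>> drive_tool(
  motion=[
    [[-1, 0, 0, 0.002, 0], [-1, 0, 0, 0.004, 0], [-1, 0, 0, 0.004, 0]],
  ],
)

```text
t: 3.1
position: [0.4728, 0.2136, 0.078]
tcp_rot: [0.001, 0.053, 0.999, 0.001]
ft_force: [-2.4, -0.1, 16.9]
width: 0.0002
finger_force: 8.3
```

```bash
python3 - <<'E'
import numpy as np
# rows for following the mark: tool x = -case x, tool z down; from theta=-0.02
f=lambda t:np.array([-.217*np.cos(t)+.012*np.sin(t),.217*np.sin(t)+.012*np.cos(t)])
for t in np.arange(0,1.2,.06): 
    d=f(t)-f(-.022); print(round(t,2),np.round([-d[0]/.5,-d[1]/.5],3))
E
```

```text
0.0 [-0.   -0.01]
0.06 [-0.003 -0.036]
0.12 [-0.006 -0.061]
0.18 [-0.012 -0.087]
0.24 [-0.019 -0.112]
0.3 [-0.027 -0.137]
0.36 [-0.037 -0.161]
0.42 [-0.048 -0.184]
0.48 [-0.061 -0.207]
0.54 [-0.075 -0.229]
0.6 [-0.09 -0.25]
0.66 [-0.106 -0.271]
0.72 [-0.124 -0.29 ]
0.78 [-0.143 -0.308]
0.84 [-0.163 -0.325]
0.9 [-0.183 -0.34 ]
0.96 [-0.205 -0.355]
1.02 [-0.228 -0.368]
1.08 [-0.251 -0.38 ]
1.14 [-0.275 -0.39 ]
```

It hit the hard stop at 17 N, so the latch has clicked. Now I follow the lid up.

>>> drive_tool(
  motion=[
    [[-1, 0, 0, -0.01, 0], [-1, -0.003, 0, -0.036, 0], [-1, -0.006, 0, -0.061, 0], [-1, -0.012, 0, -0.087, 0], [-1, -0.019, 0, -0.112, 0], [-1, -0.027, 0, -0.137, 0], [-1, -0.037, 0, -0.161, 0], [-1, -0.048, 0, -0.184, 0]],
  ],
)

```text
t: 3.9
position: [0.495, 0.2101, 0.1678]
tcp_rot: [-0.001, 0.053, 0.999, -0.001]
ft_force: [-0.6, 0.3, 1.2]
width: 0.0002
finger_force: 0.6
```

>>> drive_tool(
  motion=[
    [[-1, -0.013, 0, -0.023, 0], [-1, -0.027, 0, -0.045, 0], [-1, -0.042, 0, -0.066, 0], [-1, -0.058, 0, -0.087, 0], [-1, -0.076, 0, -0.106, 0], [-1, -0.095, 0, -0.124, 0], [-1, -0.115, 0, -0.141, 0], [-1, -0.135, 0, -0.156, 0]],
  ],
)

```text
t: 4.7
position: [0.5627, 0.203, 0.2456]
tcp_rot: [-0.001, 0.053, 0.999, -0.001]
ft_force: [0.5, 0.6, 1.0]
width: 0.0
finger_force: 0.3
```

>>> drive_tool(
  motion=[
    [[-1, -0.022, 0, -0.015, 0], [-1, -0.045, 0, -0.028, 0], [-1, -0.068, 0, -0.04, 0], [-1, -0.092, 0, -0.05, 0], [-1, -0.051, 0, -0.141, 0], [-1, -0.01, 0, -0.232, 0], [-1, 0.01, 0, -0.268, 0], [-1, 0.1, 0, -0.268, 0]],
  ],
)

```text
t: 5.5
position: [0.5171, 0.2086, 0.381]
tcp_rot: [0.003, 0.054, 0.999, 0.0]
ft_force: [-0.1, 2.2, 0.8]
width: 0.0001
finger_force: 0.0
```

```bash
python3 - <<'E'
from h import *
s=sense(); print(s['position'],s['ft_force'],s['joint_pos'],s['t']);cv2.imwrite("pics/s2.png",capture("scene")[:,:,::-1])
E
```

```text
[0.51706254 0.20860291 0.38103945] [-0.12481736  2.22434738  0.75996708] [ 2.70235428e-01  3.53625869e-01  4.04310734e-01  1.61625715e+00
 -1.00713893e-03  3.78408578e-01] 5.5
```

View pics/s2.png

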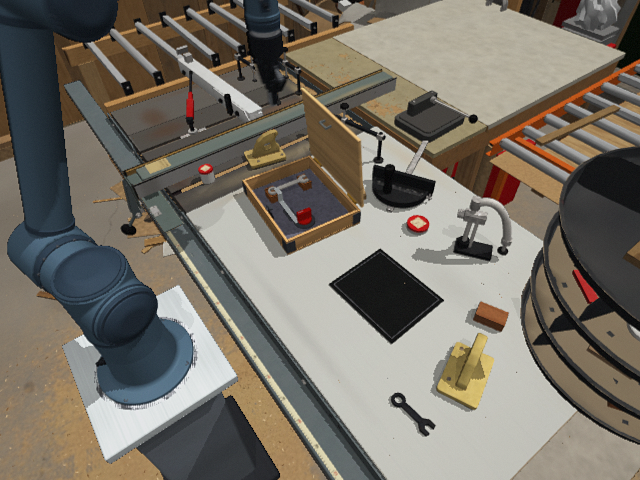

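The lid stands open and the arm is clear. The red knob is at about (304,216) and the light spanner at about (288,186). Next I look into the case with the wrist camera.

>>> drive_tool(
  motion=[
    [[-1, -0.085, 0, 0.08, 0], [-1, -0.085, 0, 0.16, 0], [-1, -0.085, 0, 0.24, 0], [-1, -0.085, 0, 0.32, 0], [-1, -0.085, 0, 0.32, 0], [-1, -0.085, 0, 0.32, 0]],
  ],
)

```text
t: 6.15
position: [0.5544, 0.2038, 0.2195]
tcp_rot: [-0.002, 0.053, 0.999, -0.001]
ft_force: [0.2, 0.2, -0.2]
width: -0.0002
finger_force: 0.0
```

```bash
python3 - <<'E'
from h import *
s=sense(); im=capture("wrist"); np.save("pics/w4.npy",im); cv2.imwrite("pics/w4.png",im[:,:,::-1]); np.save("pics/w4p.npy",np.r_[s['position'],s['tcp_rot']]); print(s['position'],s['tcp_rot'],s['dq'])
np.save("pics/s3.npy",capture("scene"));np.save("pics/d3.npy",capture("side"))
E
```

```text
[0.55435938 0.20382463 0.21947615] [-1.58067009e-03  5.29332025e-02  9.98596639e-01 -5.74837166e-04] [ 0.00221459 -0.03024364  0.0938371   0.00174631  0.00083828  0.00040076]
```

View pics/w4.png

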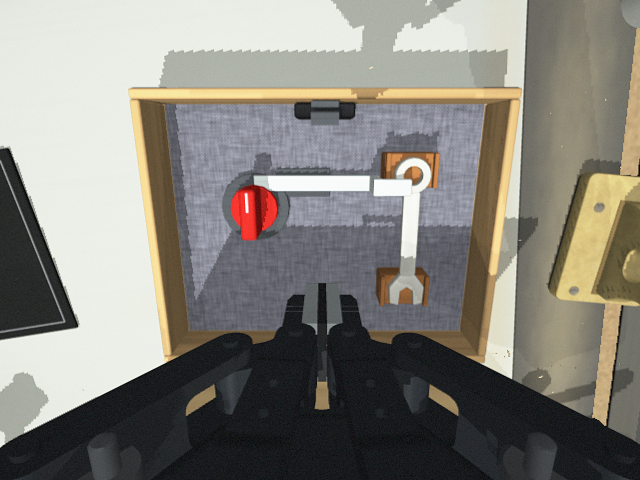

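The wrist picture shows the knob bar centred at about (249,212), the spanner from its ring (414,174) to its open end (405,292), and the keeper over the spanner's front at (392,187).

```bash
python3 - <<'E'
from h import *
np.set_printoptions(precision=4,suppress=True)
p=np.load("pics/w4p.npy"); s={'position':p[:3],'tcp_rot':p[3:]}; C=cam("wrist",s); im=np.load("pics/w4.npy").astype(int)
red=(im[...,0]>225)&(im[...,1]<60)&(im[...,2]<60)
ce,st,m=blob(red,(249,212)); print("bright red",ce,st)
red=(im[...,0]>120)&(im[...,1]<70)&(im[...,2]<70); ce2,st2,m2=blob(red,(249,212)); print("all red",ce2,st2)
print("knob bar",plane(C,(249,212),.052),"disc blob",plane(C,ce2,.035))
Sc=cam("scene"); sc=np.load("pics/s3.npy").astype(int); r=(sc[...,0]>120)&(sc[...,1]<70)&(sc[...,2]<70); c3,st3,_=blob(r,(304,216)); print("scene red",c3,st3,"tri knob",tri([ray(C,ce2),ray(Sc,c3)]))
cx=np.array([.568,.204]); X=np.array([.9944,-.1058]); Y=np.array([.1058,.9944])
print("model knob",cx-.02*X-.065*Y,"spanner",cx+.075*Y)
A=plane(C,(414,174),.041); B=plane(C,(405,290),.041); print("ring",A,"open",B,"shank",plane(C,(409.5,236),.0395), "yaw",np.degrees(np.arctan2(*(B-A)[1::-1])))
# shank centre per row
for row in(215,225,235,245,255): 
    g=im[row,385:435].min(1); u=np.nonzero(g>170)[0]+385; print(row,u.min(),u.max(),plane(C,(u.mean(),row),.0395))
q=sc[160:225,265:325].min(2)>190; n,l,stt,cc=cv2.connectedComponentsWithStats(q.astype(np.uint8)); print([(c+[265,160],t[4]) for c,t in zip(cc[1:],stt[1:]) if t[4]>8])
E
```

```text
bright red [243.9634 214.9268] [231 192  24  48 683]
all red [244.8517 213.5432] [231 188  26  52 937]
knob bar [0.5389 0.1433 0.052 ] disc blob [0.5429 0.1356 0.035 ]
scene red [305.625  220.4107] [299 217  13   7  56] tri knob [0.5434 0.1324 0.0177]
model knob [0.5412 0.1415] spanner [0.5759 0.2786]
ring [0.5233 0.2843 0.041 ] open [0.6283 0.2721 0.041 ] shank [0.5776 0.2786 0.0395] yaw -6.64513121538116
215 403 418 [0.5586 0.2803 0.0395]
225 402 417 [0.5675 0.279  0.0395]
235 402 416 [0.5766 0.2782 0.0395]
245 401 416 [0.5858 0.2774 0.0395]
255 401 415 [0.5952 0.2766 0.0395]
[(array([279.5211, 187.662 ]), np.int32(71)), (array([287.6824, 209.9059]), np.int32(85))]
```

>>> drive_tool(
  motion=[
    [[0.1, 0.016, -0.125, 0.06, 0], [0.1, 0.016, -0.125, 0.14, 0], [0.1, 0.016, -0.125, 0.2, 0], [0.1, 0.016, -0.125, 0.2, 0], [0.1, 0.016, -0.125, 0.2, 0]],
  ],
)

```text
t: 6.8
position: [0.5425, 0.1433, 0.122]
tcp_rot: [0.001, 0.053, 0.999, 0.0]
ft_force: [0.6, 0.0, 0.1]
width: 0.047
finger_force: 0.0
```

```bash
python3 - <<'E'
from h import *
np.set_printoptions(precision=4,suppress=True)
s=sense(); im=capture("wrist"); cv2.imwrite("pics/w5.png",im[:,:,::-1]); np.save("pics/w5.npy",im); np.save("pics/w5p.npy",np.r_[s['position'],s['tcp_rot']]); print(s['position'],s['tcp_rot'],s['width'])
E
```

```text
[0.5425 0.1433 0.122 ] [0.0014 0.0529 0.9986 0.0003] 0.04695544365102701
```

View pics/w5.png

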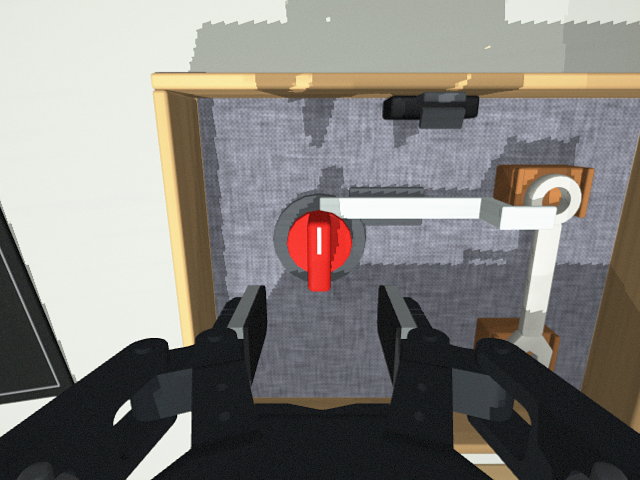

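The bar is seen head-on, with its white stripe at (319,240) and rear end at (319,291). The same points in the earlier view are (247,204) and (250,240).

```bash
python3 - <<'E'
from h import *
np.set_printoptions(precision=4,suppress=True)
Cs=[];I=[]
for k in(4,5):
    p=np.load(f"pics/w{k}p.npy"); Cs.append(cam("wrist",{'position':p[:3],'tcp_rot':p[3:]})); I.append(np.load(f"pics/w{k}.npy").astype(int))
def red(im,near):
    return (im[...,0]>90)&(im[...,1]<70)&(im[...,2]<70)
uv=[]; ends=[]
for im,near,(a,b,c,d) in zip(I,((247,204),(319,240)),((190,222,236,260),(222,262,310,330))):
    w=im[a:b,c:d].min(2)>130; v,u=np.nonzero(w); uv.append((u.mean()+c,v.mean()+a)); 
    v,u=np.nonzero(red(im,near)[:,c:d]); r=v.max(); ends.append((u[v>=r-2].mean()+c,r))
print("stripe",uv,tri([ray(C,x) for C,x in zip(Cs,uv)])); print("rear end",ends,tri([ray(C,x) for C,x in zip(Cs,ends)]))
# spanner: ring-hole & shank-keeper corner seen in both views
print("ring centre",tri([ray(Cs[0],(414,174)),ray(Cs[1],(554,199))]))
E
```

```text
stripe [(np.float64(246.234375), np.float64(203.078125)), (np.float64(318.5135135135135), np.float64(240.3783783783784))] [0.5312 0.142  0.05  ]
rear end [(np.float64(249.04651162790697), np.int64(239)), (np.float64(319.33898305084745), np.int64(290))] [0.5627 0.139  0.049 ]
ring centre [0.5242 0.2856 0.0352]
```

```bash
python3 - <<'E'
from h import *
np.set_printoptions(precision=4,suppress=True)
Cs=[]
for k in(4,5):
    p=np.load(f"pics/w{k}p.npy"); Cs.append(cam("wrist",{'position':p[:3],'tcp_rot':p[3:]}))
A=np.load("pics/w4.npy")[165:200,245:420]; B=np.load("pics/w5.npy")[185:235,300:570]
cv2.imwrite("pics/k.png",np.vstack([cv2.resize(A,(700,140))[:,:,::-1],cv2.resize(B,(700,130))[:,:,::-1]]))
c=np.array([.5408,.1413]);X=np.array([.9944,-.1058]); Y=np.array([.1058,.9944])
for n,a,b in(("left",(268,183.5),(340,207)),("right",(369.5,183.5),(480,208)),("tip mid",(411,187),(556,217))):
    t=tri([ray(Cs[0],a),ray(Cs[1],b)]); print(n,t,"rel knob",(t[:2]-c)@X,(t[:2]-c)@Y)
E
```

```text
left [0.5203 0.157  0.0157] rel knob -0.02209199523735584 0.013474400404279984
right [0.5305 0.2496 0.0152] rel knob -0.021683577908371138 0.10655709308488134
tip mid [0.5327 0.2801 0.0468] rel knob -0.022703367802646913 0.1372162419486126
```

View pics/k.png

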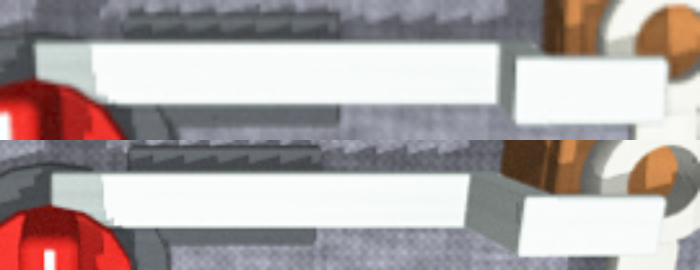

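The keeper strip lies low, at z about 15 mm, and its tip is at 47 mm, so turning the knob is free. I descend and grip it.

>>> drive_tool(
  motion=[
    [[0.1, 0.003, -0.004, 0.06, 0], [0.1, 0.003, -0.004, 0.12, 0], [0.1, 0.003, -0.004, 0.164, 0], [0.1, 0.003, -0.004, 0.164, 0], [-1, 0.003, -0.004, 0.164, 0], [-1, 0.003, -0.004, 0.164, 0], [-1, 0.003, -0.004, 0.164, 0], [-1, 0.003, -0.004, 0.164, 0]],
  ],
)

```text
t: 7.65
position: [0.5416, 0.1417, 0.0405]
tcp_rot: [0.003, 0.053, 0.999, 0.001]
ft_force: [-0.5, 0.1, 7.2]
width: 0.0128
finger_force: 58.8
```

>>> drive_tool(
  motion=[
    [[-1, 0, 0, 0, -0.16], [-1, 0, 0, 0, -0.32], [-1, 0, 0, 0, -0.48], [-1, 0, 0, 0, -0.64], [-1, 0, 0, 0, -0.8], [-1, 0, 0, 0, -0.96], [-1, 0, 0, 0, -0.96]],
  ],
)

```text
t: 8.35
position: [0.5418, 0.1411, 0.0405]
tcp_rot: [0.003, -0.319, 0.948, -0.001]
ft_force: [-0.7, -1.7, 6.0]
width: 0.0126
finger_force: 58.9
```

>>> drive_tool(
  motion=[
    [[-1, 0, 0, 0, -0.16], [-1, 0, 0, 0, -0.32], [-1, 0, 0, 0, -0.48], [-1, 0, 0, 0, -0.62], [-1, 0, 0, 0, -0.74], [-1, 0, 0, 0, -0.82], [-1, 0, 0, 0, -0.82], [-1, 0, 0, 0, -0.82]],
  ],
)

```text
t: 9.15
position: [0.5422, 0.1409, 0.0405]
tcp_rot: [0.002, -0.602, 0.799, -0.002]
ft_force: [0.1, -1.8, 5.6]
width: 0.013
finger_force: 58.8
```

>>> drive_tool(
  motion=[
    [[0.1, 0, 0, 0, 0], [0.1, 0, 0, 0, 0], [0.1, 0, 0, 0, 0], [0.1, 0, 0, -0.1, 0], [0.1, 0, 0, -0.2, 0], [0.1, 0, 0, -0.3, 0], [0.1, 0, 0, -0.36, 0], [0.1, 0, 0, -0.36, 0]],
  ],
)

```text
t: 9.95
position: [0.5423, 0.1417, 0.2233]
tcp_rot: [0.004, -0.602, 0.798, -0.002]
ft_force: [-0.2, -1.1, 0.1]
width: 0.0472
finger_force: 0.0
```

>>> drive_tool(
  motion=[
    [[0.1, -0.1, 0, 0, 0.19], [0.1, -0.2, 0.005, 0, 0.38], [0.1, -0.282, 0.01, 0, 0.57], [0.1, -0.282, 0.01, 0, 0.76], [0.1, -0.282, 0.01, 0.04, 0.95], [0.1, -0.282, 0.01, 0.08, 1], [0.1, -0.282, 0.01, 0.12, 1], [0.1, -0.282, 0.01, 0.16, 1]],
  ],
)

```text
t: 10.75
position: [0.5722, 0.2779, 0.1354]
tcp_rot: [-0.001, -0.251, 0.968, -0.0]
ft_force: [-0.6, 0.3, -0.2]
width: 0.0471
finger_force: 0.0
```

>>> drive_tool(
  motion=[
    [[0.1, 0, 0, 0, 0.19], [0.1, 0, 0, 0, 0.38], [0.1, 0, 0, 0, 0.57], [0.1, 0, 0, 0, 0.78], [0.1, 0, 0, 0, 0.78], [0.1, 0, 0, 0, 0.78], [0.1, 0, 0, 0, 0.78]],
  ],
)

```text
t: 11.45
position: [0.5728, 0.278, 0.1372]
tcp_rot: [-0.0, 0.052, 0.999, -0.0]
ft_force: [0.1, -0.5, 0.5]
width: 0.0471
finger_force: 0.0
```

```bash
python3 - <<'E'
from h import *
np.set_printoptions(precision=4,suppress=True)
s=sense(); im=capture("wrist"); cv2.imwrite("pics/w6.png",im[:,:,::-1]); np.save("pics/w6.npy",im); np.save("pics/w6p.npy",np.r_[s['position'],s['tcp_rot']]); print(s['position'],s['tcp_rot'],s['width'])
E
```

```text
[0.5728 0.278  0.1372] [-0.0005  0.0519  0.9987 -0.0002] 0.04708043038440709
```

View pics/w6.png

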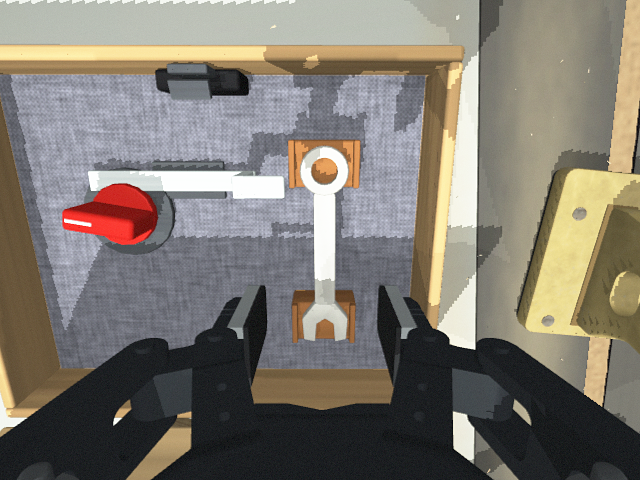

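The knob is turned and the keeper (tip at 283,187) is clear of the spanner. The spanner's ring is at (326,171), its shank at (325,248) and its open end at (324,325).

```bash
python3 - <<'E'
from h import *
np.set_printoptions(precision=4,suppress=True)
Cs={}
for k in(4,6):
    p=np.load(f"pics/w{k}p.npy"); Cs[k]=cam("wrist",{'position':p[:3],'tcp_rot':p[3:]})
I=np.load("pics/w6.npy").astype(int)
r=[]
for row in(205,225,245,265,280):
    u=np.nonzero(I[row,300:350].min(1)>150)[0]+300; P=plane(Cs[6],(u.mean(),row),.0395); r.append(P); print(row,u.min(),u.max(),P)
d=r[-1]-r[0]; print("yaw",np.degrees(np.arctan2(d[1],d[0])))
print("ring",plane(Cs[6],(325.5,171),.041),tri([ray(Cs[4],(414,174)),ray(Cs[6],(325.5,171))]),"crotch end",plane(Cs[6],(324,325),.041),tri([ray(Cs[4],(405,291)),ray(Cs[6],(324,322))]))
E
```

```text
205 301 349 [0.5453 0.2803 0.0395]
225 314 349 [0.5586 0.2811 0.0395]
245 314 334 [0.5719 0.279  0.0395]
265 314 334 [0.5858 0.2775 0.0395]
280 315 334 [0.5966 0.2768 0.0395]
yaw -3.957425125252328
ring [0.5241 0.2848 0.041 ] [0.524  0.2848 0.0386] crotch end [0.6294 0.273  0.041 ] [0.6317 0.2731 0.0341]
```

>>> drive_tool(
  motion=[
    [[0.1, -0.007, 0.002, 0.06, 0], [0.1, -0.007, 0.002, 0.14, 0], [0.1, -0.007, 0.002, 0.216, 0], [0.1, -0.007, 0.002, 0.216, 0], [-1, -0.007, 0.002, 0.216, 0], [-1, -0.007, 0.002, 0.216, 0], [-1, -0.007, 0.002, 0.216, 0], [-1, -0.007, 0.002, 0.216, 0]],
  ],
)

```text
t: 12.3
position: [0.579, 0.2795, 0.0327]
tcp_rot: [0.002, 0.053, 0.999, 0.001]
ft_force: [0.1, -0.4, 7.1]
width: 0.0121
finger_force: 59.2
```

>>> drive_tool(
  motion=[
    [[-1, 0, 0, -0.02, 0], [-1, 0, 0, -0.06, 0], [-1, 0, 0, -0.11, 0], [-1, 0, 0, -0.16, 0], [-1, 0, 0, -0.21, 0], [-1, 0, 0, -0.24, 0], [-1, 0, 0, -0.24, 0]],
  ],
)

```text
t: 13.0
position: [0.5786, 0.2794, 0.1535]
tcp_rot: [0.003, 0.053, 0.999, 0.001]
ft_force: [0.8, -0.1, -1.5]
width: 0.0121
finger_force: 58.7
```

```bash
python3 - <<'E'
from h import *
np.set_printoptions(precision=4,suppress=True)
s=sense(); im=capture("wrist").astype(int); np.save("pics/w7.npy",im); print(s['position'],s['tcp_rot'],s['width'],s['finger_force'],s['ft_force'],s['joint_pos'][5])
C=cam("wrist",s); z=s['position'][2]+.012
# bright spanner in front of (above) the gripper in the picture
m=(im.min(2)>110)&(np.abs(im[...,0]-im[...,2])<40); m[:, :270]=0; m[:,375:]=0
ce,stt,mm=blob(m[:330],(322,200)); print(ce,stt)
for row in range(stt[1],stt[1]+stt[3],12):
    u=np.nonzero(mm[row])[0]
    if len(u): print(row,u.min(),u.max(),plane(C,(u.mean(),row),z)-s['position'])
X=np.array([.9976,.0663]);d=np.array([.5625,-.1913])-s['position'][:2]
a=s['tcp_rot'];ph=2*np.arctan2(a[2],a[1]); tx=np.array([np.cos(ph),np.sin(ph)]); ty=np.array([tx[1],-tx[0]]); print("tool yaw",np.degrees(ph),"to mat dx,dy units",d@tx/.5,d@ty/.5)
E
```

```text
[0.5786 0.2794 0.1535] [0.0028 0.0529 0.9986 0.0012] 0.012101340076106163 58.72589349746704 [ 0.8396 -0.1431 -1.5352] 0.45686956680950397
[318.069  189.4159] [  270    68   105   262 18071]
68 270 322 [-0.0902  0.0005  0.012 ]
80 270 373 [-0.0864  0.0042  0.012 ]
92 270 374 [-0.0828  0.0066  0.012 ]
104 270 374 [-0.0796  0.0046  0.012 ]
116 270 372 [-0.0759  0.0062  0.012 ]
128 277 372 [-0.0719  0.0099  0.012 ]
140 270 374 [-0.0686  0.0069  0.012 ]
152 270 374 [-0.0651  0.005   0.012 ]
164 270 370 [-0.0613  0.0054  0.012 ]
176 270 373 [-0.0575  0.0056  0.012 ]
188 270 374 [-0.0536  0.0053  0.012 ]
200 270 374 [-0.0497  0.005   0.012 ]
212 270 374 [-0.0455  0.0056  0.012 ]
224 270 366 [-0.0416  0.004   0.012 ]
236 272 367 [-0.0377  0.001   0.012 ]
248 270 371 [-0.0331  0.0036  0.012 ]
260 271 353 [-0.0291  0.0003  0.012 ]
272 270 350 [-0.0249 -0.0022  0.012 ]
284 271 340 [-0.0204 -0.002   0.012 ]
296 274 340 [-0.0154  0.0009  0.012 ]
308 306 338 [-0.0107  0.0008  0.012 ]
320 306 338 [-0.0059  0.0003  0.012 ]
tool yaw 173.9405498797941 to mat dx,dy units -0.0673312655394287 -0.9394952938399103
```

>>> drive_tool(
  motion=[
    [[-1, -0.005, -0.05, 0, 0], [-1, -0.015, -0.13, 0, -0.04], [-1, -0.025, -0.22, 0, -0.08], [-1, -0.035, -0.31, 0, -0.12], [-1, -0.045, -0.4, 0, -0.16], [-1, -0.05, -0.49, 0, -0.2], [-1, -0.055, -0.58, 0, -0.22], [-1, -0.06, -0.67, 0, -0.22]],
  ],
)

```text
t: 13.85
position: [0.5698, -0.0592, 0.1484]
tcp_rot: [-0.001, -0.034, 0.999, 0.0]
ft_force: [1.6, 0.3, -1.0]
width: 0.0123
finger_force: 58.7
```

>>> drive_tool(
  motion=[
    [[-1, 0, -0.08, 0, 0], [-1, 0, -0.15, 0, 0], [-1, 0, -0.2, 0, 0], [-1, 0, -0.2, 0, 0], [-1, 0, -0.2, 0, 0]],
  ],
)

```text
t: 14.35
position: [0.5769, -0.1573, 0.1485]
tcp_rot: [-0.001, -0.033, 0.999, 0.001]
ft_force: [-0.2, 0.5, -1.0]
width: 0.0122
finger_force: 58.8
```

```bash
python3 - <<'E'
from h import *
np.set_printoptions(precision=4,suppress=True)
s=sense(); im=capture("wrist").astype(int); np.save("pics/w8.npy",im); C=cam("wrist",s); print(s['position'],s['tcp_rot'],s['width'])
g=im.max(2)
# mat front edge (robot side): bright table to black, down columns; side edges along a row
P=[]
for c in (200,240,400,440):
    r=np.nonzero(g[:230,c]<90)[0]; P.append(plane(C,(c,r.min()),.004)) if len(r) else None
print("front edge",np.array(P))
for row in(100,150,200):
    u=np.nonzero(g[row]<70)[0]; print(row,u.min(),u.max(),plane(C,(u.min(),row),.004)[:2],plane(C,(u.max(),row),.004)[:2])
# spanner: bright over black
m=(g>110)&(im.max(2)-im.min(2)<40); m[300:]=0
n,l,st,ce=cv2.connectedComponentsWithStats(m.astype(np.uint8)); print([(c.round(),t.tolist()) for c,t in zip(ce[1:],st[1:]) if t[4]>300])
q=quad(g<70); print(q)
sc=capture("scene"); np.save("pics/s8.npy",sc)
E
```

```text
[ 0.5769 -0.1573  0.1485] [-0.0011 -0.0329  0.9995  0.0008] 0.012155526464160984
front edge [[ 0.4742 -0.2498  0.004 ]
 [ 0.4723 -0.2218  0.004 ]
 [ 0.4657 -0.1098  0.004 ]]
100 117 435 [ 0.4919 -0.309 ] [ 0.4771 -0.0834]
150 124 431 [ 0.5264 -0.3069] [ 0.5116 -0.0812]
200 131 427 [ 0.5635 -0.3046] [ 0.5487 -0.0788]
[(array([323., 123.]), [0, 0, 640, 300, 117385]), (array([276., 154.]), [127, 93, 298, 207, 1470]), (array([321., 212.]), [277, 136, 89, 164, 7351])]
[[114.  80.]
 [437.  80.]
 [639. 479.]
 [  0. 479.]]
```

>>> drive_tool(
  motion=[
    [[-1, 0.012, -0.035, 0, 0], [-1, 0.025, -0.07, 0.04, 0], [-1, 0.025, -0.07, 0.11, 0], [-1, 0.025, -0.07, 0.17, 0], [-1, 0.025, -0.07, 0.22, 0], [-1, 0.025, -0.07, 0.24, 0], [-1, 0.025, -0.07, 0.24, 0], [-1, 0.025, -0.07, 0.24, 0]],
  ],
)

```text
t: 15.25
position: [0.5685, -0.1928, 0.0308]
tcp_rot: [0.001, -0.034, 0.999, -0.0]
ft_force: [-0.3, 0.9, -0.9]
width: 0.0123
finger_force: 58.8
```

>>> drive_tool(
  motion=[
    [[-1, 0, 0, 0.005, 0], [-1, 0, 0, 0.01, 0], [-1, 0, 0, 0.014, 0], [-1, 0, 0, 0.017, 0], [-1, 0, 0, 0.017, 0]],
  ],
)

```text
t: 15.75
position: [0.5676, -0.1931, 0.0211]
tcp_rot: [-0.0, -0.033, 0.999, 0.0]
ft_force: [0.5, -0.2, -1.2]
width: 0.0123
finger_force: 58.8
```

>>> drive_tool(
  motion=[
    [[-1, 0, 0, 0.003, 0], [-1, 0, 0, 0.006, 0], [-1, 0, 0, 0.009, 0], [-1, 0, 0, 0.009, 0]],
  ],
)

```text
t: 16.15
position: [0.5676, -0.193, 0.0165]
tcp_rot: [-0.0, -0.033, 0.999, 0.0]
ft_force: [0.0, 0.6, -0.9]
width: 0.012
finger_force: 58.8
```

>>> drive_tool(
  motion=[
    [[-1, 0, 0, 0.002, 0], [-1, 0, 0, 0.004, 0], [-1, 0, 0, 0.004, 0]],
  ],
)

```text
t: 16.45
position: [0.5679, -0.1932, 0.0155]
tcp_rot: [0.0, -0.033, 0.999, -0.0]
ft_force: [-1.9, -0.1, 5.3]
width: 0.0124
finger_force: 61.8
```

The tips are on the mat (about 6 N). I open narrowly so the spanner settles between the pads.

>>> drive_tool(
  motion=[
    [[-0.66, 0, 0, -0.001, 0], [-0.62, 0, 0, -0.001, 0], [-0.58, 0, 0, -0.001, 0], [-0.55, 0, 0, -0.001, 0], [-0.5, 0, 0, -0.001, 0], [-0.4, 0, 0, -0.001, 0], [-0.2, 0, 0, -0.001, 0], [0.1, 0, 0, -0.001, 0]],
  ],
)

```text
t: 17.25
position: [0.5677, -0.1931, 0.0152]
tcp_rot: [-0.0, -0.033, 0.999, 0.0]
ft_force: [0.4, -0.1, -0.5]
width: 0.0464
finger_force: 0.0
```

>>> drive_tool(
  motion=[
    [[0.3, 0, 0, -0.01, 0], [0.3, 0, 0, -0.04, 0], [0.3, 0, 0, -0.1, 0], [0.3, 0, 0, -0.18, 0], [0.3, 0, 0, -0.26, 0], [0.3, 0, 0, -0.34, 0], [0.3, 0, 0, -0.4, 0], [0.3, 0, 0, -0.4, 0]],
  ],
)

```text
t: 18.05
position: [0.5706, -0.1944, 0.2213]
tcp_rot: [0.005, -0.033, 0.999, -0.002]
ft_force: [0.8, -0.3, 1.0]
width: 0.0558
finger_force: 0.0
```

```bash
python3 - <<'E'
from h import *
np.set_printoptions(precision=4,suppress=True)
s=sense(); im=capture("wrist").astype(int); C=cam("wrist",s); print(s['position'],s['width'],s['ft_force'])
mc=np.array([.565,-.193]); X=np.array([.9978,.0663]); Y=np.array([-.0663,.9978])
m=(im.min(2)>100); m[300:]=0; ce,st,mm=blob(m,(321,230)); print("wrist",ce,st)
v,u=np.nonzero(mm); P=np.array([plane(C,p,.012)[:2] for p in zip(u,v)])-mc; print("wrist mat-x",(P@X).min(),(P@X).max(),"mat-y",(P@Y).min(),(P@Y).max())
sc=capture("scene").astype(int); K=cam("scene"); m=(sc.min(2)>100); poly=np.zeros(m.shape,np.uint8)
c,_=cv2.projectPoints(np.array([[*(mc+a*X+b*Y),.004] for a,b in((-.08,-.1),(.08,-.1),(.08,.1),(-.08,.1))]),cv2.Rodrigues(K[3].T)[0],-K[3].T@K[4],np.array([[K[0],0,K[1]],[0,K[0],K[2]],[0,0,1]]),None)
cv2.fillConvexPoly(poly,c.reshape(-1,2).astype(int),1); ce,st,mm=blob(m&(poly>0),(387,295)); v,u=np.nonzero(mm); P=np.array([plane(K,p,.01)[:2] for p in zip(u,v)])-mc
print("scene",ce,st,"mat-x",(P@X).min(),(P@X).max(),"mat-y",(P@Y).min(),(P@Y).max())
cv2.imwrite("pics/end.png",sc[:,:,::-1].astype(np.uint8))
d=np.abs(np.load("pics/scene0.npy").astype(int)-sc).max(2)>60
for n,(x,y) in dict(tin=(207,174),dark=(412,412),pa=(466,372),pb=(264,147)).items(): print(n,d[y-20:y+20,x-20:x+20].sum())
E
```

```text
[ 0.5706 -0.1944  0.2213] 0.055768960998528294 [ 0.8279 -0.2733  0.9965]
wrist [324.2237 201.1465] [ 303  131   39  140 2499]
wrist mat-x -0.06668310230481825 0.06656710316386909 mat-y -0.021889029932360294 0.014696761353520745
scene [385.795  290.6025] [366 274  42  34 317] mat-x -0.06604147081184776 0.06768831221085717 mat-y -0.015760471209819306 0.016522945297806832
tin 0
dark 0
pa 0
pb 45
```

Both views put the spanner centred on the mat (±67 mm along its x, well inside the edges), and the robot is clear.

```bash
python3 -c "
from rig import *
print(hand_in())"
```

```text
the job is handed in; nothing more can be done
None
```

The job is handed in at about 18 s of the 69 s allowed: the lid rose under the finger to about 1.1 rad and then swung fully open by itself, the knob was turned about 80°, and the light spanner lies centred on the black mat after settling about 10 mm from the jaws; no verdict was returned.

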